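Consolidate the label-roll trays at the garment marking bench

TASK

Fill up the fuller of the two part-filled trays: bring it the full-size label roll from the other tray and the two full-size rolls standing loose on the bench, so that a roll stands upright on each of its five seats. Stack the emptied tray squarely on top of the pile of empty trays. Leave the thin, part-used rolls standing where they are.

Things in the scene. Friction and masses are not known exactly. Their poses are not given: they have to be found in the camera images.
- tray_a: the fuller tray: black tray, mm: 246 (x) x 60 (y) x 18 high, open top, walls and floor 3 thick, no dividers; 140 g. Origin: centre of underside. Five seats, flush grey rings on its floor, at x = -96, -48, 0, 48, 96, y = 0. At the start it holds two full rolls (roll_1, roll_2); fill it. x points away from the robot, within 12 degrees.
- tray_b: the other tray, same as tray_a: black tray, mm: 246 (x) x 60 (y) x 18 high, open top, walls and floor 3 thick, no dividers; 140 g. Origin: centre of underside. Five seats, flush grey rings on its floor, at x = -96, -48, 0, 48, 96, y = 0. At the start it holds one full roll (roll_3). Empty, it can be gripped across its 60 mm width at the middle.
- pile: pile of two empty trays of the same kind, one on the other, moving as one piece, mm: 246 (x) x 60 (y) x 36 high, 450 g; origin at the centre of its underside. A tray put on top rests flat on the upper rim, 36 above the origin; nothing keys it in place.
- roll_1: full roll: white paper roll, upright: diameter 36 mm, height 46 mm, dark core hole on top; origin at the centre of its underside, z up; 45 g. Stands in a seat of tray_a already.
- roll_2: full roll: white paper roll, upright: diameter 36 mm, height 46 mm, dark core hole on top; origin at the centre of its underside, z up; 45 g. Stands in a seat of tray_a already.
- roll_3: full roll: white paper roll, upright: diameter 36 mm, height 46 mm, dark core hole on top; origin at the centre of its underside, z up; 45 g. Stands in a seat of tray_b.
- roll_4: full roll: white paper roll, upright: diameter 36 mm, height 46 mm, dark core hole on top; origin at the centre of its underside, z up; 45 g. Stands on the bench between the trays.
- roll_5: full roll: white paper roll, upright: diameter 36 mm, height 46 mm, dark core hole on top; origin at the centre of its underside, z up; 45 g. Stands on the bench between the trays.
- thin_1: part-used roll: same paper, core hole and height (46 mm) as the full ones but only 25 mm in diameter, standing upright on the bench. Origin at the centre of its underside. To be left alone.
- thin_2: part-used roll: same paper, core hole and height (46 mm) as the full ones but only 25 mm in diameter, standing upright on the bench. Origin at the centre of its underside. To be left alone.
Mind the look-alikes: they are no part of the job. What is shaped like the roll_2 but purple is not meant.

How it is judged:
By the outcome, as a careful person would: the job done as asked, in the order asked, and still so for the second after the job is handed in, with the robot touching nothing.
It also fails if it takes over 96 s, if anything falls off the work surface, if the arm or the gripper's body presses on something with over 40 N, if the wrist force passes 120 N, or if a joint passes its speed limit or range.

ROBOT

A 6-joint arm with a two-finger parallel gripper is mounted at the origin on the work surface. World frame = base frame: x ahead of the robot, y to its left, z up, the work surface at z = 0. Lengths are in m, angles in degrees, forces in N, time in s.
With the tool pointing down it reaches from about 0.25 to 0.725 m from the base axis. Payload 9.7 kg.
Tool frame: the origin (TCP) lies midway between the tips of the shut fingers; the grasp point (between the pads) lies 19 mm behind it; z points along the fingers, y is the line along which they close (so a half turn about z gives the same grasp; the last joint's range is limited). The gripper opens to 85 mm and grips with 20 to 120 N. Pads are 22 mm wide; open, the fingers measure 114 mm over their backs; the gripper's body (76 mm by 85 mm) begins 54 mm behind the grasp point. The pads swing forward as they close: fully open they stand 13 mm farther back than shut.
Start: joints at [-67.609, 4.979, 10.078, 95.1, 0, 90], TCP at [0.21, -0.509, 0.231] pointing down, gripper open.
Joint ranges: [-179.16, 179.16], [-48.56, 103.87], [-65.8, 70.77], [-126.05, 130.52], [-82.76, 87.17], [-180, 180]. Speed limits (degrees/s): [127.2, 127.2, 147.25, 180, 180, 180].

INTERFACE

Orientations are given as [roll, pitch, yaw] about the fixed x, y, z axes, in that order (R = Rz(yaw) Ry(pitch) Rx(roll)).
In Python, from workcell import * gives the robot as it stands.
- The arm moves only by the tool servo_tool, never from a script. Its argument "moves" is a list of rows, each a list of 4 numbers: the shift along the world's x, y, z in normalised numbers (1 is 75 cm), then the turn about the world's z in a scale on which 1.0 is pi rad. A call has 1 to 20 rows; each row is the pose to reach, as a shift and turn from the pose commanded when the call began; what a row does not reach only later rows make up. A row lasts 1/12 s, in which the tool goes at most 41.7 mm and 7.16 degrees, less where a joint would pass 70% of its speed; a pose out of reach is approached as far as the arm can. No shift or turn number may pass 1 either way. A call with a gripper value outside its range is refused whole. "claw" is the closure, from 0 (fully open) to 1 (shut), set as the call begins (left out, the last holds). The fingers move at their own pace and stop on an object; "force" is the grip in N (left out, the last holds). Time passes only in rows, so rows that repeat a pose let the fingers close. It gives the time, the measured TCP pose, the force, the opening and the grip force at its end, in the units of the state.
- get_obs(): the state, without advancing time (a new reading comes with each control period).
- camera(name): name is "scene" or "top"; returns the picture (400x640x3 uint8, red, green, blue); there is no depth.
- get_calibration(name): a dict with "fx", "fy", "cx", "cy" (pixels), "rvec" (rotation vector, rad) and "tvec" (3), from world to camera coordinates, as OpenCV has them. Camera axes: x right, y down, z forward; pixel columns grow to the right and rows downward; lengths in m; the calibration is good to about 2 mm. A picture is of the moment at which its call begins. get_calibration takes no time and is no camera call.
- job_done(): hands the job in; it is judged then, once.
The state is a dict: "time": time; "q": joint angles; "qd": joint speeds; "joint_efforts": joint torques, N m; "ee_pos": TCP position; "tcp_rot": TCP orientation; "wrist_force": force on the tool from outside, world axes, zero at the start; "torque": the same for the moment, N m; "opening": finger opening in m; "grasp_force": force on a finger pad.
Only numpy, scipy, OpenCV 4.12 (cv2) and the standard library are available. Lean on these libraries where they do the work, as an engineer would, in place of code of your own. Each camera call takes 0.05 s, during which the arm holds its last target. There are 200 camera calls.

## Working session

There is one attempt and no reset: what is moved stays moved. The work goes in short steps, Python scripts to look and compute and a tool call to move; the robot and the scene stay as the last step left them, time stands still between calls to the robot, and variables do not carry over. Pictures are saved under pics/ and viewed, at most 14 in all, crops included, and the job is handed in when it is done.

Besides the shell and the picture viewer there is one more tool, called after "Call:" by a JSON object that holds its "fn" and its "kwargs". servo_tool: Moves the arm, as the interface text tells. Its arguments: {"type":"object","properties":{"moves":{"type":"array","items":{"type":"array","items":{"type":"number"}}},"claw":{"type":"number"},"force":{"type":"number"}},"required":["moves"]}

```bash
mkdir -p pics; python3 - <<'E'
from workcell import *
import cv2
for n in ("top","scene"):
    im=camera(n); cv2.imwrite(f"pics/{n}0.png",im[:,:,::-1]); print(get_calibration(n))
o=get_obs(); print(o)
E
```

```text
{'fx': 402.4282277469311, 'fy': 402.4282277469311, 'cx': 319.6703406160777, 'cy': 198.14104489908033, 'rvec': array([ 2.18447927, -2.16147059,  0.11498831]), 'tvec': array([-0.02584215,  0.50756341,  0.93676653])}
{'fx': 445.87158977966146, 'fy': 445.87158977966146, 'cx': 320.19268022838713, 'cy': 197.6708360554864, 'rvec': array([ 0.84540241,  2.49240324, -1.15831534]), 'tvec': array([ 0.42666054, -0.16962098,  1.23078884])}
{'time': 0.1, 'q': array([-6.76094902e+01,  5.00924300e+00,  1.00397692e+01,  9.50990276e+01,
        3.36267312e-05,  9.00022244e+01]), 'qd': array([-0.18375523, -0.0243995 ,  0.08830123, -0.0096021 ,  0.06708446,
        0.07998145]), 'joint_efforts': array([-8.16924021e-04, -5.21562767e+01,  4.65651512e+01,  1.59799063e-02,
        4.72796842e-07,  5.27387755e-06]), 'ee_pos': array([ 0.20943018, -0.50835424,  0.23064848]), 'tcp_rot': array([-1.79931499e+02, -3.09672603e-05,  2.23882854e+01]), 'wrist_force': array([ 0.47868501,  0.1066265 , -0.53776847]), 'torque': array([-0.00702262, -0.03452051, -0.01233157]), 'grasp_force': 0.0, 'opening': 0.0854542234808902}
```

View pics/top0.png

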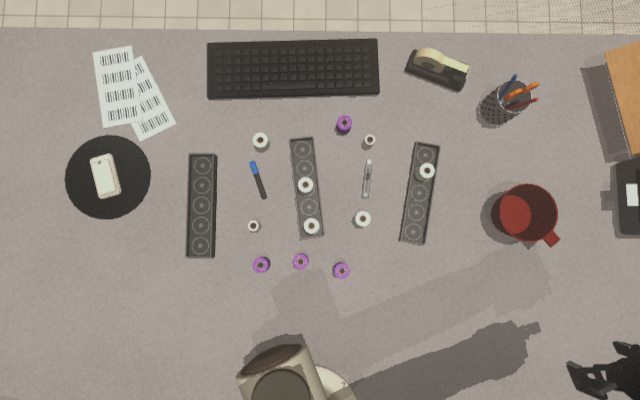

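View pics/scene0.png

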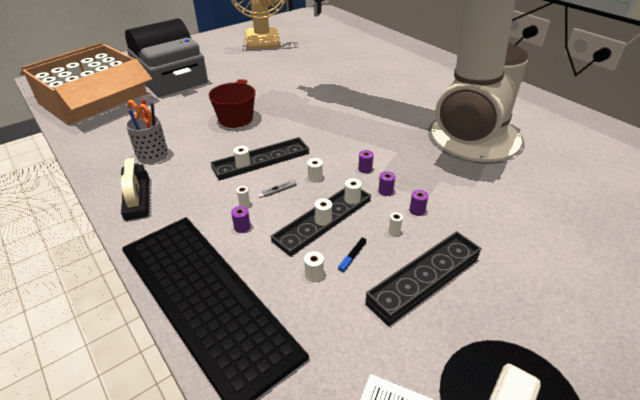

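The top view (up = +x, left = +y) shows tray_a at (306,188) with rolls at (305,185) and (311,226). Tray_b is at (419,193) with its roll at (427,171), and the pile is at (202,205). The loose full rolls are at (260,140) and (362,218), and the thin ones at (370,140) and (253,226).

```bash
cat > h.py <<'E'
from workcell import *
import cv2, numpy as np
def ray(n,uv,z):
    c=get_calibration(n);R=cv2.Rodrigues(c["rvec"])[0];o=-R.T@c["tvec"]
    d=R.T@np.array([(uv[0]-c["cx"])/c["fx"],(uv[1]-c["cy"])/c["fy"],1.])
    return (o+d*(z-o[2])/d[2])[:2]
def rolls(im,n,z=.046):
    hsv=cv2.cvtColor(im,cv2.COLOR_RGB2HSV)
    m=((hsv[...,2]>185)&(hsv[...,1]<40)).astype(np.uint8)
    out=[]
    cs,_=cv2.findContours(m,cv2.RETR_EXTERNAL,cv2.CHAIN_APPROX_NONE)
    for k in cs:
        if not 25<cv2.contourArea(k)<600: continue
        f=np.zeros(m.shape,np.uint8);cv2.drawContours(f,[k],-1,1,-1)
        w=(f>0)*np.clip(170.-hsv[...,2],0,None)   # dark core hole
        if w.sum()<100: continue
        y,x=np.mgrid[:400,:640];uv=((w*x).sum()/w.sum(),(w*y).sum()/w.sum())
        out.append((np.round(uv,1),cv2.contourArea(k),np.round(ray(n,uv,z),4)))
    return out
def darks(im,n,z=.018,hi=75):
    v=im.max(2);m=cv2.morphologyEx((v<hi).astype(np.uint8),cv2.MORPH_CLOSE,np.ones((5,5)))
    out=[]
    for k in cv2.findContours(m,cv2.RETR_EXTERNAL,cv2.CHAIN_APPROX_NONE)[0]:
        if not 1200<cv2.contourArea(k)<5000: continue
        b=cv2.boxPoints(cv2.minAreaRect(k))
        p=np.array([ray(n,q,z) for q in b]);(c,s,a)=cv2.minAreaRect((p*1000).astype(np.float32))
        out.append((np.round(b.mean(0)),np.round(c,1),np.round(s,1),round(a,2)))
    return out
E
python3 - <<'E'
from h import *
for n in ("top","scene"):
    im=cv2.imread(f"pics/{n}0.png")[:,:,::-1].copy()
    print(n)
    c=get_calibration(n);R=cv2.Rodrigues(c["rvec"])[0];print(-R.T@c["tvec"])
    for r in rolls(im,n): print(*r)
    for r in darks(im,n): print(*r)
im=cv2.imread("pics/top0.png")[125:270,180:450]
cv2.imwrite("pics/c0.png",cv2.resize(im,None,fx=2.9,fy=2.9,interpolation=cv2.INTER_CUBIC))
E
```

```text
top
[ 0.41191397 -0.01526217  0.9828092 ]
[252.8 225.3] 70.0 [0.4407 0.1341]
[311.  225.3] 157.5 [ 0.442  -0.0008]
[362.5 218.3] 162.5 [ 0.4598 -0.1205]
[305.1 184.2] 151.5 [0.5383 0.0142]
[426.9 170.1] 148.5 [ 0.5751 -0.2727]
[259.9 139.5] 152.0 [0.644  0.1229]
[624.4   9.7] 358.0 [ 0.9812 -0.7673]
[598.9  11.5] 421.0 [ 0.9755 -0.7038]
[603. 370.] [ 114.2 -682.8] [127.6 176.5] 0.45
[524. 211.] [ 482.6 -514. ] [158.8 130.6] 75.43
[628. 196.] [ 524.  -766.7] [ 56.4 192.4] 86.37
scene
[0.97307911 0.57710503 0.66762151]
[45.  76.8] 109.0 [ 0.8634 -1.0216]
[60.7 71.7] 100.0 [ 0.8139 -1.0313]
[72.4 64.6] 37.5 [ 0.7686 -1.0663]
[93.8 63.9] 81.0 [ 0.7098 -1.0279]
[104.7  57.4] 85.5 [ 0.6641 -1.0603]
[509. 370.] [522.5 472.8] [ 95.6 243.8] 52.48
[422. 276.] [478.5 262.6] [308.5  84.6] 2.9
[321. 219.] [536.3  21.7] [293.4  78.3] 7.98
[260. 158.] [ 528.6 -249.3] [ 83.6 270.2] 80.56
[468. 115.] [-65.6 -71.4] [326.7 172.3] 41.07
[232. 106.] [ 460.  -548.3] [284.1 138.3] 59.22
[166.  56.] [  459.6 -1087. ] [817.6 278.6] 70.67
[223.  14.] [   76.8 -1307.6] [432.9 265.1] 64.52
```

View pics/c0.png

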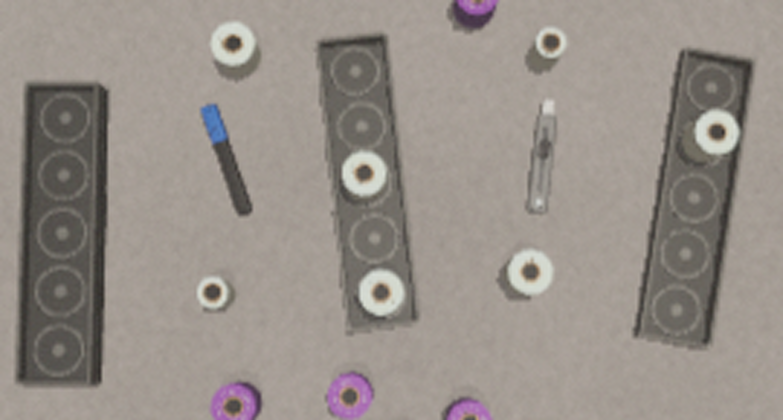

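```bash
cat >> h.py <<'E'
def seats(im,n,guess,z):
    """guess {seat x mm: uv}; refine on the bright ring, fit line -> origin, yaw"""
    v=im.max(2).astype(float);y,x=np.mgrid[:400,:640];P=[]
    for u in guess.values():
        u=np.array(u,float)
        for _ in range(6):
            r=np.hypot(x-u[0],y-u[1]);k=r<9.3
            w=k*np.clip(v-np.median(v[k])-5,0,None);u=np.array([(w*x).sum(),(w*y).sum()])/w.sum()
        P.append(ray(n,u,z))
    s=np.array(list(guess),float)/1000;P=np.array(P)
    A=np.c_[np.ones(len(s)),s];f=np.linalg.lstsq(A,P,rcond=None)[0]
    return f[0],f[1],np.degrees(np.arctan2(f[1,1],f[1,0])),(A@f-P)*1000
E
python3 - <<'E'
from h import *
im=cv2.imread("pics/top0.png")[:,:,::-1].copy()
g=lambda u,v:((u+.5)/2.9-.5+180,(v+.5)/2.9-.5+125)
T=dict(a=({96:g(356,71),48:g(362,126),-48:g(373,238)},.003),b=({96:g(711,87),0:g(694,198),-48:g(685,253),-96:g(676,309)},.003),
 p=({96:g(66,118),48:g(64,176),0:g(62,233),-48:g(60,292),-96:g(59,350)},.021))
for n,(G,z) in T.items():
    c,d,a,r=seats(im,"top",G,z); print(n,c.round(4),a.round(2),np.linalg.norm(d).round(4)); print(r.round(1).tolist())
    for s in (96,48,0,-48,-96): print(s,(c+d/np.linalg.norm(d)*s/1000).round(4))
for u in [(311.,225.3),(305.1,184.2),(426.9,170.1)]: print(ray("top",u,.049).round(4))
E
```

```text
a [0.5243 0.0112] 6.54 0.9436
[[-16.9, -0.8], [25.4, 1.1], [-8.5, -0.4]]
96 [0.6197 0.0221]
48 [0.572  0.0167]
0 [0.5243 0.0112]
-48 [0.4766 0.0057]
-96 [4.289e-01 3.000e-04]
b [ 0.513  -0.2642] -14.06 0.8037
[[5.3, 0.9], [-10.3, -1.7], [-0.8, -0.2], [5.8, 1.0]]
96 [ 0.6061 -0.2875]
48 [ 0.5595 -0.2759]
0 [ 0.513  -0.2642]
-48 [ 0.4664 -0.2525]
-96 [ 0.4198 -0.2409]
p [0.4888 0.2603] -0.7 1.0007
[[-0.1, -4.3], [0.3, 7.7], [0.1, -2.2], [-0.7, -1.6], [0.4, 0.4]]
96 [0.5848 0.2591]
48 [0.5368 0.2597]
0 [0.4888 0.2603]
-48 [0.4408 0.2609]
-96 [0.3928 0.2615]
[ 0.442  -0.0009]
[0.5379 0.0141]
[ 0.5745 -0.2719]
```

```bash
sed -i 's/r<9.3/r<3.5/; s/range(6)/range(3)/' h.py
cat > m.py <<'E'
from h import *
im=cv2.imread("pics/top0.png")[:,:,::-1].copy()
g=lambda u,v:((u+.5)/2.9-.5+180,(v+.5)/2.9-.5+125)
T=dict(a=({96:g(356,71),48:g(362,126),-48:g(373,238)},.003),b=({96:g(711,87),0:g(694,198),-48:g(685,253),-96:g(676,309)},.003),
 p=({96:g(66,118),48:g(64,176),0:g(62,233),-48:g(60,292),-96:g(59,350)},.021))
for n,(G,z) in T.items():
    c,d,a,r=seats(im,"top",G,z); print(n,c.round(4),a.round(2),np.linalg.norm(d).round(4)); print(r.round(1).tolist())
    P=np.array([ray("top",u,z) for u in G.values()]);s=np.array(list(G))/1e3;A=np.c_[np.ones(len(s)),s];f=np.linalg.lstsq(A,P,rcond=None)[0]
    print("eye",f[0].round(4),np.degrees(np.arctan2(f[1,1],f[1,0])).round(2),((A@f-P)*1000).round(1).tolist())
    for s in (96,48,0,-48,-96): print(s,(c+d/np.linalg.norm(d)*s/1000).round(4))
E
python3 m.py
```

```text
a [0.5365 0.0119] 7.27 1.0
[[-0.0, -0.0], [0.0, 0.0], [-0.0, -0.0]]
eye [0.5363 0.0123] 6.51 [[0.1, -0.1], [-0.1, 0.2], [0.0, -0.1]]
96 [0.6317 0.0241]
48 [0.5841 0.018 ]
0 [0.5365 0.0119]
-48 [0.4889 0.0059]
-96 [ 4.413e-01 -2.000e-04]
b [ 0.5262 -0.264 ] -9.57 1.0033
[[0.1, 0.0], [-0.1, -0.1], [0.0, 0.1], [0.1, -0.0]]
eye [ 0.5261 -0.264 ] -9.7 [[-0.3, -0.1], [0.6, 0.2], [-0.0, 0.0], [-0.3, -0.1]]
96 [ 0.6208 -0.2799]
48 [ 0.5735 -0.272 ]
0 [ 0.5262 -0.264 ]
-48 [ 0.4788 -0.256 ]
-96 [ 0.4315 -0.248 ]
p [0.489  0.2634] 0.57 1.0016
[[0.0, -0.0], [-0.0, -0.1], [0.1, 0.2], [-0.2, 0.1], [0.1, -0.1]]
eye [0.4884 0.263 ] 0.5 [[-0.3, 0.2], [0.4, 0.0], [-0.2, -0.2], [0.4, -0.3], [-0.3, 0.3]]
96 [0.585  0.2644]
48 [0.537  0.2639]
0 [0.489  0.2634]
-48 [0.441 0.263]
-96 [0.393  0.2625]
```

The manual's scale: shifts go in shares of 75 cm and turns go in shares of pi rad. Converting my numbers, 38.85 cm / 75 = 0.518, 25 cm / 75 = 0.3333, -0.264 rad / 3.1416 = -0.084.

Call:
{"fn": "servo_tool", "kwargs": {"moves": [[0.3333,0.518,-0.1467,-0.084],[0.3333,0.518,-0.1467,-0.084],[0.3333,0.518,-0.1467,-0.084],[0.3333,0.518,-0.1467,-0.084],[0.3333,0.518,-0.1467,-0.084],[0.3333,0.518,-0.1467,-0.084],[0.3333,0.518,-0.1467,-0.084],[0.3333,0.518,-0.1467,-0.084],[0.3333,0.518,-0.1467,-0.084],[0.3333,0.518,-0.1467,-0.084],[0.3333,0.518,-0.1467,-0.084],[0.3333,0.518,-0.1467,-0.084],[0.3333,0.518,-0.1467,-0.084],[0.3333,0.518,-0.1467,-0.084],[0.3333,0.518,-0.1467,-0.084],[0.3333,0.518,-0.1467,-0.084]], "claw": 0, "force": 25}}

```text
time: 1.43
ee_pos: [0.4592, -0.1209, 0.1216]
tcp_rot: [180.0, -0.0, 7.2]
wrist_force: [-1.2, 0.9, 0.5]
opening: 0.0855
grasp_force: 0.0
```

Converted, -10.3 cm / 75 = -0.1373, -8 cm / 75 = -0.1067.

Call:
{"fn": "servo_tool", "kwargs": {"moves": [[0,0,-0.0533,0],[0,0,-0.1067,0],[0,0,-0.1373,0],[0,0,-0.1373,0],[0,0,-0.1373,0]]}}

```text
time: 1.85
ee_pos: [0.4586, -0.1207, 0.0183]
tcp_rot: [-180.0, 0.1, 7.2]
wrist_force: [-0.0, 0.6, 0.8]
opening: 0.0857
grasp_force: 0.0
```

Call:
{"fn": "servo_tool", "kwargs": {"moves": [[0,0,0,0],[0,0,0,0],[0,0,0,0],[0,0,0,0],[0,0,0,0],[0,0,0,0],[0,0,0,0],[0,0,0,0]], "claw": 1, "force": 25}}

```text
time: 2.52
ee_pos: [0.4603, -0.1203, 0.0197]
tcp_rot: [179.9, -0.1, 7.3]
wrist_force: [-1.7, -0.3, 5.5]
opening: 0.0355
grasp_force: 24.5
```

```bash
python3 - <<'E'
from h import *
im=camera("scene"); cv2.imwrite("pics/s1.png",cv2.resize(im[60:300,180:500,::-1],None,fx=2.4,fy=2.4))
E
```

```text
(no output)
```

View pics/s1.png

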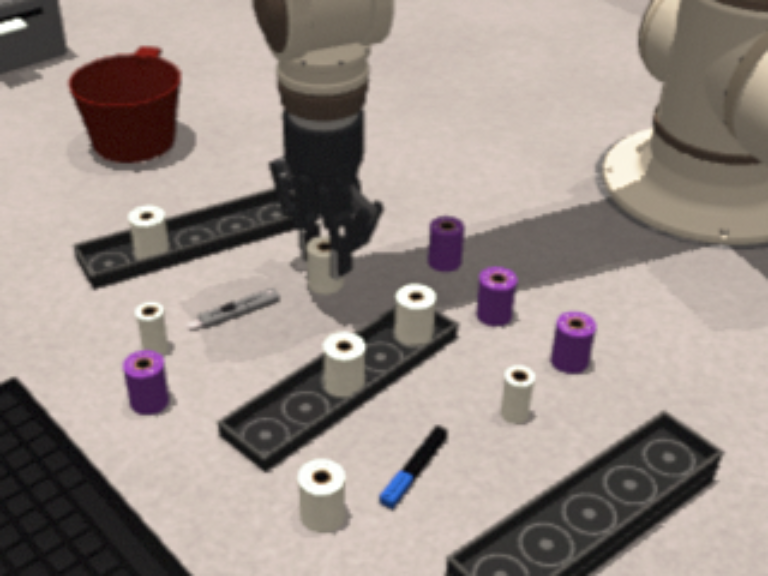

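Roll_5 is held: opening is 35.5 mm and the tips are at mid-roll height. Next I carry it to seat -48.

Converted, 12.65 cm / 75 = 0.1687, 2.9 cm / 75 = 0.0387.

Call:
{"fn": "servo_tool", "kwargs": {"moves": [[0,0,0.0467,0],[0,0,0.0933,0],[0.0093,0.0427,0.0933,0],[0.0187,0.0853,0.0933,0],[0.028,0.128,0.0933,0],[0.0387,0.1687,0.0933,0],[0.0387,0.1687,0.0933,0],[0.0387,0.1687,0.0933,0],[0.0387,0.1687,0.0933,0]]}}

```text
time: 3.32
ee_pos: [0.4884, 0.0064, 0.0885]
tcp_rot: [180.0, 0.0, 7.3]
wrist_force: [-0.0, -0.4, -0.2]
opening: 0.035
grasp_force: 25.4
```

Call:
{"fn": "servo_tool", "kwargs": {"moves": [[0,0,-0.0333,0],[0,0,-0.06,0],[0,0,-0.08,0],[0,0,-0.088,0],[0,0,-0.088,0],[0,0,-0.088,0]]}}

```text
time: 3.82
ee_pos: [0.4884, 0.0055, 0.0226]
tcp_rot: [180.0, -0.0, 7.2]
wrist_force: [0.7, 0.0, 1.1]
opening: 0.0352
grasp_force: 26.7
```

Call:
{"fn": "servo_tool", "kwargs": {"moves": [[0,0,0,0],[0,0,0,0],[0,0,0,0],[0,0,0,0],[0,0,0,0],[0,0,0,0]], "claw": 0}}

```text
time: 4.32
ee_pos: [0.4885, 0.0065, 0.0224]
tcp_rot: [180.0, -0.0, 7.3]
wrist_force: [-0.6, 0.1, -0.5]
opening: 0.0855
grasp_force: 0.0
```

Call:
{"fn": "servo_tool", "kwargs": {"moves": [[0,0,0.0533,0],[0,0,0.1067,0],[0.04,0.0307,0.1067,0],[0.0827,0.0627,0.1067,0],[0.124,0.0933,0.1067,0],[0.1653,0.1253,0.1067,0],[0.2067,0.156,0.1067,0],[0.2067,0.156,0.1067,0],[0.2067,0.156,0.1067,0],[0.2067,0.156,0.0667,0],[0.2067,0.156,0.0267,0],[0.2067,0.156,-0.0053,0],[0.2067,0.156,-0.0053,0],[0.2067,0.156,-0.0053,0],[0.2067,0.156,-0.0053,0]]}}

```text
time: 5.57
ee_pos: [0.6466, 0.1063, 0.0206]
tcp_rot: [-179.3, -0.1, 9.1]
wrist_force: [0.1, 0.3, 1.2]
opening: 0.0855
grasp_force: 0.0
```

Call:
{"fn": "servo_tool", "kwargs": {"moves": [[0,0,0,0],[0,0,0,0],[0,0,0,0],[0,0,0,0],[0,0,0,0],[0,0,0,0],[0,0,0,0],[0,0,0,0]], "claw": 1}}

```text
time: 6.23
ee_pos: [0.6467, 0.1065, 0.0192]
tcp_rot: [-179.3, -0.1, 9.1]
wrist_force: [-0.1, 0.3, 6.5]
opening: 0.0354
grasp_force: 24.6
```

```bash
python3 - <<'E'
from h import *
im=camera("scene"); cv2.imwrite("pics/s2.png",cv2.resize(im[60:300,180:500,::-1],None,fx=2.4,fy=2.4))
E
```

```text
(no output)
```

View pics/s2.png

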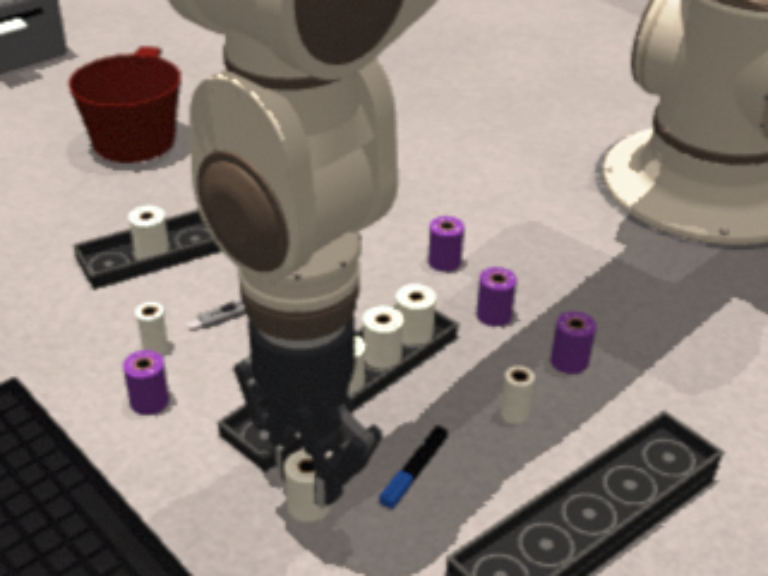

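```bash
python3 - <<'E'
from h import *
o=get_obs();print(o["q"].round(1),o["ee_pos"].round(4),o["tcp_rot"].round(2))
E
```

```text
[  9.   20.3   4.6  74.2   0.7 179.9] [0.6467 0.1065 0.0193] [-1.7926e+02 -6.0000e-02  9.0900e+00]
```

Roll_4 is gripped, but joint 6 hit its limit and the tool closed 16 mm short in y, so the roll was slid over upright. I will lift it and make the half turn, which the pile also needs.

Converted, 8 cm / 75 = 0.1067, 6 cm / 75 = 0.08, 0.12 rad / 3.1416 = 0.0382.

Call:
{"fn": "servo_tool", "kwargs": {"moves": [[0,0,0.04,0],[0,0,0.08,0],[0,0,0.1067,0.0382],[0,0,0.1067,0.0764],[0,0,0.1067,0.1146],[0,0,0.1067,0.1528],[0,0,0.1067,0.191],[0,0,0.1067,0.2292],[0,0,0.1067,0.2674],[0,0,0.1067,0.3056],[0,0,0.1067,0.3438],[0,0,0.1067,0.382],[0,0,0.1067,0.4202],[0,0,0.1067,0.4584],[0,0,0.1067,0.4966],[0,0,0.1067,0.5348],[0,0,0.1067,0.573],[0,0,0.1067,0.6112],[0,0,0.1067,0.6494],[0,0,0.1067,0.6875]]}}

```text
time: 7.95
ee_pos: [0.6461, 0.1064, 0.0979]
tcp_rot: [-179.2, -0.0, 133.2]
wrist_force: [-0.1, 0.7, -0.3]
opening: 0.0353
grasp_force: 25.4
```

Converted, 0.98 rad / 3.1416 = 0.3119.

Call:
{"fn": "servo_tool", "kwargs": {"moves": [[0,0,0,0.0382],[0,0,0,0.0764],[0,0,0,0.1146],[0,0,0,0.1528],[0,0,0,0.191],[0,0,0,0.2292],[0,0,0,0.2674],[0,0,0,0.3056],[0,0,0,0.3119],[0,0,0,0.3119],[0,0,0,0.3119]]}}

```text
time: 8.87
ee_pos: [0.6461, 0.1064, 0.0981]
tcp_rot: [-179.3, -0.0, -171.2]
wrist_force: [0.3, 0.4, -0.8]
opening: 0.035
grasp_force: 25.4
```

```bash
python3 - <<'E'
from h import *
o=get_obs();print(o["q"].round(1),o["ee_pos"].round(4),o["tcp_rot"].round(2),o["opening"])
E
```

```text
[ 9.7 18.9 11.6 82.7 -0.7  0.9] [0.6461 0.1064 0.0981] [-1.7926e+02 -1.0000e-02 -1.7121e+02] 0.03501098704043522
```

Converted, -8.25 cm / 75 = -0.11, -6 cm / 75 = -0.08, -0.026 rad / 3.1416 = -0.0083.

Call:
{"fn": "servo_tool", "kwargs": {"moves": [[-0.0067,-0.04,0,-0.0083],[-0.0133,-0.08,0,-0.0083],[-0.0193,-0.11,0,-0.0083],[-0.0193,-0.11,0,-0.0083],[-0.0193,-0.11,0,-0.0083],[-0.0193,-0.11,0,-0.0083]]}}

```text
time: 9.37
ee_pos: [0.6318, 0.0242, 0.0984]
tcp_rot: [-179.3, 0.0, -172.6]
wrist_force: [0.5, 0.2, 0.1]
opening: 0.0347
grasp_force: 25.4
```

Converted, -7.5 cm / 75 = -0.1, -7 cm / 75 = -0.0933.

Call:
{"fn": "servo_tool", "kwargs": {"moves": [[0,0,-0.04,0],[0,0,-0.0733,0],[0,0,-0.0933,0],[0,0,-0.1,0],[0,0,-0.1,0],[0,0,-0.1,0]]}}

```text
time: 9.87
ee_pos: [0.6319, 0.0249, 0.0235]
tcp_rot: [-179.3, 0.0, -172.5]
wrist_force: [0.0, -0.1, -0.0]
opening: 0.0351
grasp_force: 26.3
```

Call:
{"fn": "servo_tool", "kwargs": {"moves": [[0,0,0,0],[0,0,0,0],[0,0,0,0],[0,0,0,0],[0,0,0,0],[0,0,0,0]], "claw": 0}}

```text
time: 10.37
ee_pos: [0.6317, 0.0239, 0.0233]
tcp_rot: [-179.3, 0.0, -172.5]
wrist_force: [-1.1, -0.3, 0.4]
opening: 0.0852
grasp_force: 0.0
```

Converted, -29.6 cm / 75 = -0.3947, -25.9 cm / 75 = -0.3453, -0.297 rad / 3.1416 = -0.0945.

Call:
{"fn": "servo_tool", "kwargs": {"moves": [[0,0,0.0533,0],[0,0,0.1067,0],[-0.0093,-0.0493,0.1067,-0.0191],[-0.0187,-0.0987,0.1067,-0.0382],[-0.028,-0.148,0.1067,-0.0573],[-0.0373,-0.1973,0.1067,-0.0764],[-0.0467,-0.2467,0.1067,-0.0945],[-0.056,-0.296,0.1067,-0.0945],[-0.0667,-0.3453,0.1067,-0.0945],[-0.0767,-0.3947,0.1067,-0.0945],[-0.0767,-0.3947,0.1067,-0.0945],[-0.0767,-0.3947,0.1067,-0.0945],[-0.0767,-0.3947,0.1067,-0.0945],[-0.0767,-0.3947,0.1067,-0.0945]]}}

```text
time: 11.53
ee_pos: [0.5745, -0.271, 0.1033]
tcp_rot: [-179.3, 0.0, 170.5]
wrist_force: [0.4, 0.2, 0.4]
opening: 0.0854
grasp_force: 0.0
```

Converted, -8.1 cm / 75 = -0.108, -6 cm / 75 = -0.08.

Call:
{"fn": "servo_tool", "kwargs": {"moves": [[0,0,-0.04,0],[0,0,-0.08,0],[0,0,-0.108,0],[0,0,-0.108,0],[0,0,-0.108,0]]}}

```text
time: 11.95
ee_pos: [0.5739, -0.2706, 0.0218]
tcp_rot: [-179.3, -0.1, 170.6]
wrist_force: [0.4, 0.4, 0.4]
opening: 0.0853
grasp_force: 0.0
```

Call:
{"fn": "servo_tool", "kwargs": {"moves": [[0,0,0,0],[0,0,0,0],[0,0,0,0],[0,0,0,0],[0,0,0,0],[0,0,0,0],[0,0,0,0],[0,0,0,0]], "claw": 1}}

```text
time: 12.62
ee_pos: [0.5749, -0.2723, 0.0237]
tcp_rot: [-179.2, 0.1, 170.5]
wrist_force: [-0.5, 1.7, 6.7]
opening: 0.0352
grasp_force: 24.7
```

```bash
python3 - <<'E'
from h import *
im=camera("scene"); cv2.imwrite("pics/s3.png",cv2.resize(im[60:300,180:500,::-1],None,fx=2.4,fy=2.4))
im=camera("top"); cv2.imwrite("pics/top3.png",im[:,:,::-1])
for r in rolls(im,"top"): print(*r)
E
```

```text
[252.8 225.3] 70.0 [0.4406 0.1342]
[311.  225.3] 157.0 [ 0.442  -0.0008]
[308.3 205.7] 154.5 [0.4876 0.0061]
[305.1 184.2] 151.5 [0.5383 0.0142]
[300.5 145.6] 142.5 [0.6304 0.0263]
```

View pics/s3.png

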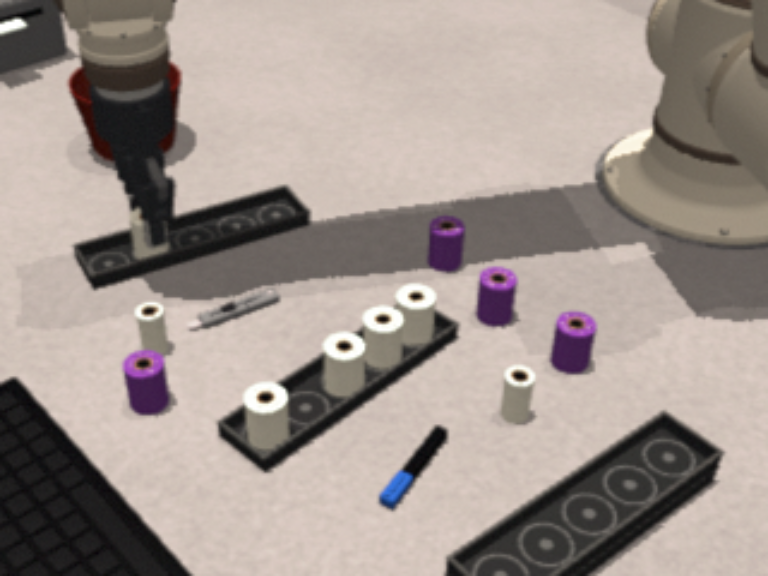

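Four seats of tray_a are filled upright, and roll_3 is gripped. It goes to the last free seat (+48).

Converted, 29.05 cm / 75 = 0.3873, 7.5 cm / 75 = 0.1, 0.297 rad / 3.1416 = 0.0945.

Call:
{"fn": "servo_tool", "kwargs": {"moves": [[0,0,0.0467,0],[0,0,0.1,0],[0.0013,0.048,0.1,0.0191],[0.0027,0.096,0.1,0.0382],[0.004,0.144,0.1,0.0573],[0.0053,0.192,0.1,0.0764],[0.0067,0.24,0.1,0.0945],[0.0093,0.2893,0.1,0.0945],[0.012,0.3387,0.1,0.0945],[0.0131,0.3873,0.1,0.0945],[0.0131,0.3873,0.1,0.0945],[0.0131,0.3873,0.1,0.0945],[0.0131,0.3873,0.1,0.0945],[0.0131,0.3873,0.1,0.0945]]}}

```text
time: 13.88
ee_pos: [0.584, 0.0174, 0.0973]
tcp_rot: [-179.2, 0.0, -172.6]
wrist_force: [0.6, -1.2, -0.1]
opening: 0.035
grasp_force: 25.6
```

Converted, -7.4 cm / 75 = -0.0987, -6.8 cm / 75 = -0.0907.

Call:
{"fn": "servo_tool", "kwargs": {"moves": [[0,0,-0.0333,0],[0,0,-0.0667,0],[0,0,-0.0907,0],[0,0,-0.0987,0],[0,0,-0.0987,0],[0,0,-0.0987,0]]}}

```text
time: 14.38
ee_pos: [0.5841, 0.0172, 0.0235]
tcp_rot: [-179.3, 0.0, -172.6]
wrist_force: [-0.2, -0.2, -0.4]
opening: 0.035
grasp_force: 26.9
```

Call:
{"fn": "servo_tool", "kwargs": {"moves": [[0,0,0,0],[0,0,0,0],[0,0,0,0],[0,0,0,0],[0,0,0,0],[0,0,0,0]], "claw": 0}}

```text
time: 14.88
ee_pos: [0.584, 0.0185, 0.0233]
tcp_rot: [-179.3, 0.0, -172.5]
wrist_force: [0.1, -0.3, 0.7]
opening: 0.0856
grasp_force: 0.0
```

Converted, -20 cm / 75 = -0.2667, -16 cm / 75 = -0.2133.

Call:
{"fn": "servo_tool", "kwargs": {"moves": [[0,0,0.0533,0],[0,0,0.1067,0],[-0.0133,-0.0533,0.1333,0],[-0.0267,-0.1067,0.1333,0],[-0.04,-0.16,0.1333,0],[-0.0533,-0.2133,0.1333,0],[-0.0667,-0.2667,0.1333,0],[-0.0667,-0.2667,0.1333,0]]}}

```text
time: 15.55
ee_pos: [0.5323, -0.187, 0.1235]
tcp_rot: [-179.2, -0.0, -172.8]
wrist_force: [-0.5, 0.2, 0.2]
opening: 0.0853
grasp_force: 0.0
```

```bash
python3 - <<'E'
from h import *
im=camera("top"); cv2.imwrite("pics/top4.png",im[:,:,::-1])
cv2.imwrite("pics/c4.png",cv2.resize(im[125:270,180:450,::-1],None,fx=2.9,fy=2.9,interpolation=cv2.INTER_CUBIC))
for r in rolls(im,"top",.049): print(*r)
E
```

```text
[252.8 225.3] 70.0 [0.4405 0.1337]
[310.9 225.4] 149.5 [ 0.4419 -0.0008]
[308.3 205.8] 150.0 [0.4873 0.006 ]
[305.1 184.2] 147.5 [0.5379 0.0141]
[303.6 164.9] 143.0 [0.5835 0.0183]
[300.5 145.6] 140.5 [0.6296 0.0261]
[564.7   9.8] 444.0 [ 0.9772 -0.6176]
[531.9   9. ] 548.0 [ 0.978  -0.5367]
```

View pics/c4.png

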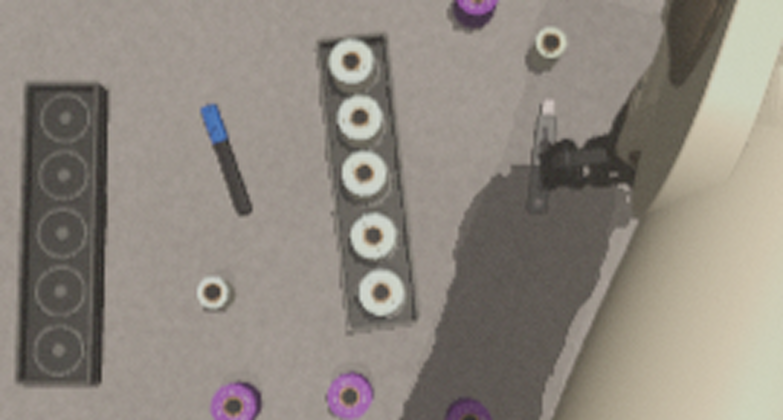

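Tray_a now has five upright rolls. I check that tray_b has not shifted by comparing scene pictures.

```bash
python3 - <<'E'
from h import *
a=cv2.imread("pics/scene0.png"); b=camera("scene")[:,:,::-1].copy()
cv2.imwrite("pics/scene4.png",b)
s=(slice(130,185),slice(205,320))
cv2.imwrite("pics/d4.png",cv2.resize(np.vstack([a[s],b[s]]),None,fx=5,fy=5))
E
```

```text
(no output)
```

View pics/d4.png

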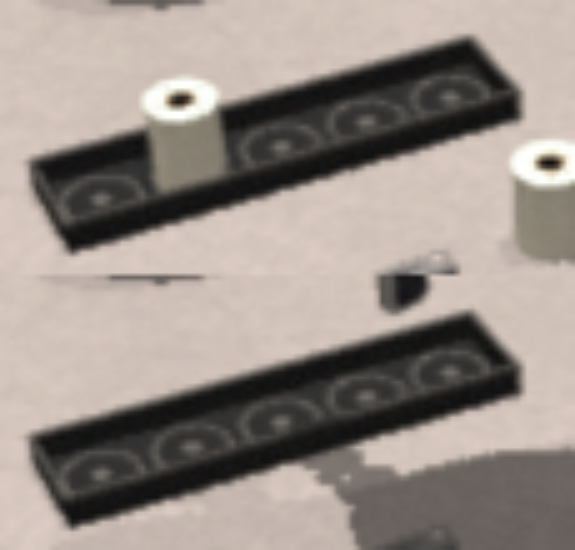

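The tray_b image is identical before and after, so it has not moved. Next is the grasp across its middle.

Converted, -8.25 cm / 75 = -0.11, -6 cm / 75 = -0.08, -0.297 rad / 3.1416 = -0.0945.

Call:
{"fn": "servo_tool", "kwargs": {"moves": [[-0.0053,-0.0533,0,-0.0382],[-0.0107,-0.11,0,-0.0764],[-0.0107,-0.11,0,-0.0945],[-0.0107,-0.11,0,-0.0945],[-0.0107,-0.11,-0.04,-0.0945],[-0.0107,-0.11,-0.08,-0.0945],[-0.0107,-0.11,-0.08,-0.0945],[-0.0107,-0.11,-0.08,-0.0945]]}}

```text
time: 16.32
ee_pos: [0.5256, -0.2619, 0.0623]
tcp_rot: [-179.3, -0.2, 170.7]
wrist_force: [0.5, 0.2, 0.1]
opening: 0.0857
grasp_force: 0.0
```

Converted, -5.8 cm / 75 = -0.0773, -5 cm / 75 = -0.0667.

Call:
{"fn": "servo_tool", "kwargs": {"moves": [[0,0,-0.04,0],[0,0,-0.0667,0],[0,0,-0.0773,0],[0,0,-0.0773,0],[0,0,-0.0773,0],[0,0,-0.0773,0]]}}

```text
time: 16.82
ee_pos: [0.5272, -0.2643, 0.0076]
tcp_rot: [-179.2, 0.2, 170.5]
wrist_force: [-0.4, -0.1, 0.3]
opening: 0.0856
grasp_force: 0.0
```

```bash
python3 - <<'E'
from h import *
b=camera("scene")[:,:,::-1].copy()
print(get_obs()["ee_pos"])
cv2.imwrite("pics/d5.png",cv2.resize(b[110:190,205:325],None,fx=5,fy=5))
E
```

```text
[ 0.52714684 -0.26438653  0.00743564]
```

View pics/d5.png

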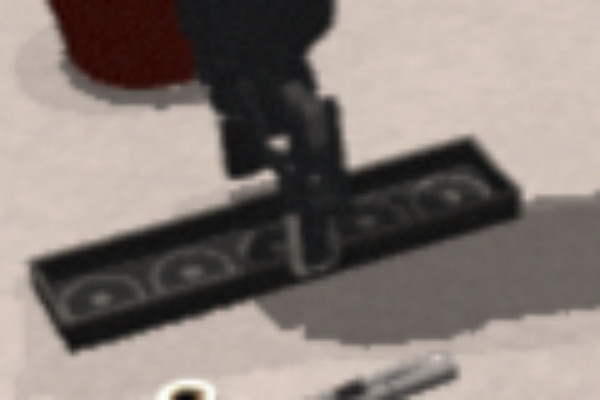

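The near finger's tip is at about (315,275), near rim height, so I go 9 mm lower before closing.

Converted, -0.9 cm / 75 = -0.012, -0.5 cm / 75 = -0.0067.

Call:
{"fn": "servo_tool", "kwargs": {"moves": [[0,0,-0.0067,0],[0,0,-0.012,0],[0,0,-0.012,0],[0,0,-0.012,0]]}}

```text
time: 17.2
ee_pos: [0.5257, -0.2639, -0.004]
tcp_rot: [-179.3, -0.0, 170.5]
wrist_force: [-0.1, 0.1, -0.4]
opening: 0.0851
grasp_force: 0.0
```

Call:
{"fn": "servo_tool", "kwargs": {"moves": [[0,0,0,0],[0,0,0,0],[0,0,0,0],[0,0,0,0],[0,0,0,0],[0,0,0,0],[0,0,0,0],[0,0,0,0]], "claw": 1, "force": 40}}

```text
time: 17.87
ee_pos: [0.5262, -0.2642, -0.0034]
tcp_rot: [-179.2, 0.0, 170.5]
wrist_force: [0.1, -0.9, 5.2]
opening: 0.0592
grasp_force: 44.6
```

Converted, 12 cm / 75 = 0.16, 9 cm / 75 = 0.12.

Call:
{"fn": "servo_tool", "kwargs": {"moves": [[0,0,0.0133,0],[0,0,0.04,0],[0,0,0.08,0],[0,0,0.12,0],[0,0,0.16,0],[0,0,0.16,0],[0,0,0.16,0],[0,0,0.16,0]]}}

```text
time: 18.53
ee_pos: [0.5257, -0.2638, 0.1156]
tcp_rot: [-179.3, -0.0, 170.5]
wrist_force: [0.2, 0.4, -2.3]
opening: 0.0594
grasp_force: 43.9
```

```bash
python3 - <<'E'
from h import *
b=camera("scene")[:,:,::-1].copy()
cv2.imwrite("pics/d6.png",cv2.resize(b[60:190,190:350],None,fx=4,fy=4))
print(get_obs()["ee_pos"],get_obs()["tcp_rot"],get_obs()["q"])
E
```

```text
[ 0.52537132 -0.26367734  0.11485358] [-1.79298810e+02 -1.15113829e-01  1.70495884e+02] [-26.3099338    9.30973184   1.97426869  82.57198955  -0.7045234
 -16.80709109]
```

View pics/d6.png

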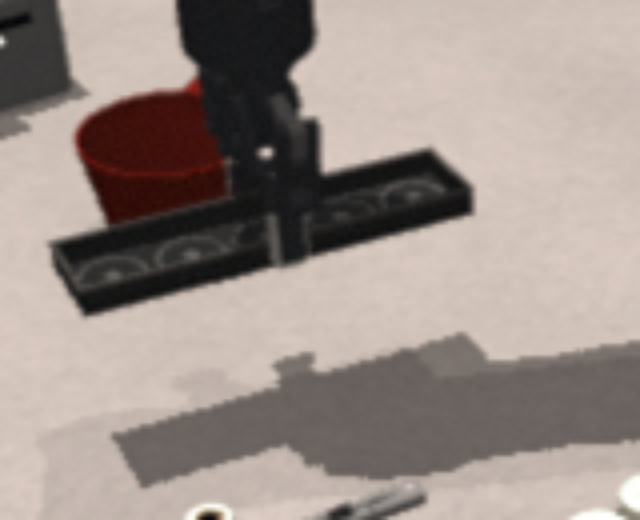

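The tray is held level, with the fingers across its middle. I carry it above the pile.

Converted, 52.75 cm / 75 = 0.7033, 50.5 cm / 75 = 0.6733, 0.177 rad / 3.1416 = 0.0563.

Call:
{"fn": "servo_tool", "kwargs": {"moves": [[-0.0027,0.04,0,0.0032],[-0.0053,0.08,0,0.0064],[-0.008,0.12,0,0.0095],[-0.0107,0.16,0,0.0127],[-0.0147,0.204,0,0.0159],[-0.0173,0.248,0,0.0191],[-0.02,0.292,0,0.0223],[-0.024,0.336,0,0.0255],[-0.0267,0.38,0,0.0286],[-0.0293,0.424,0,0.0318],[-0.032,0.468,0,0.0382],[-0.036,0.512,0,0.0414],[-0.04,0.556,0,0.0446],[-0.0427,0.6,0,0.0477],[-0.0453,0.64,0,0.0509],[-0.048,0.6733,0,0.0541],[-0.0493,0.7033,0,0.0563],[-0.0493,0.7033,0,0.0563],[-0.0493,0.7033,0,0.0563],[-0.0493,0.7033,0,0.0563]]}}

```text
time: 20.25
ee_pos: [0.4884, 0.2628, 0.1151]
tcp_rot: [-179.2, -0.1, -179.4]
wrist_force: [-0.4, 0.5, -1.9]
opening: 0.0591
grasp_force: 44.0
```

Call:
{"fn": "servo_tool", "kwargs": {"moves": [[0,0,0,0],[0,0,0,0],[0,0,0,0],[0,0,0,0]]}}

```text
time: 20.58
ee_pos: [0.4892, 0.2628, 0.1164]
tcp_rot: [-179.3, 0.0, -179.4]
wrist_force: [0.1, -0.2, -1.9]
opening: 0.0589
grasp_force: 44.0
```

```bash
python3 - <<'E'
from h import *
im=camera("top")
cv2.imwrite("pics/top7.png",im[:,:,::-1]);cv2.imwrite("pics/c7.png",cv2.resize(im[120:280,150:330,::-1],None,fx=3.6,fy=3.6,interpolation=cv2.INTER_CUBIC))
o=get_obs();print(o["ee_pos"],o["tcp_rot"],o["q"])
E
```

```text
[0.48914472 0.26298657 0.11642091] [-1.79265086e+02  2.16728216e-02 -1.79413756e+02] [28.60267162  5.29418101 -2.28164824 82.75026055 -0.65896802 28.01844191]
```

View pics/c7.png

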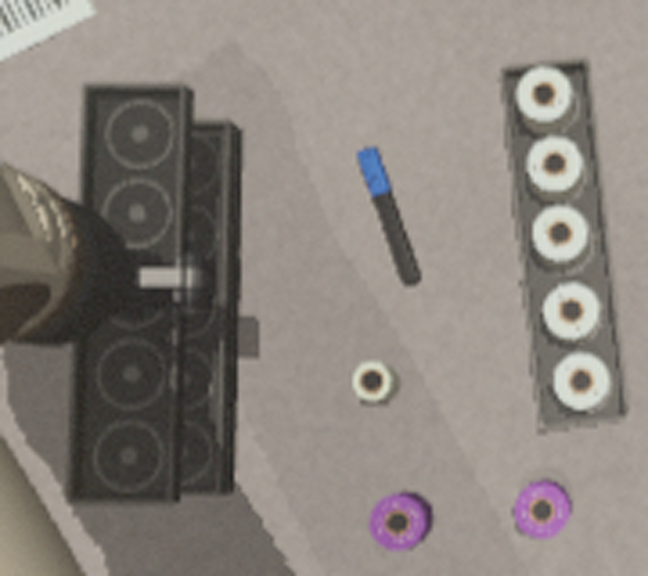

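```bash
python3 - <<'E'
from h import *
im=cv2.imread("pics/top7.png")[:,:,::-1].copy()
g=lambda u,v:((u+.5)/3.6-.5+150,(v+.5)/3.6-.5+120)
G={96:g(140,133),48:g(137,213),-48:g(131,374),-96:g(128,455)}
c,d,a,r=seats(im,"top",G,.1228);print(c,a,np.linalg.norm(d),r.round(1).tolist())
E
```

```text
[0.48894321 0.26431004] 0.4650291779446404 1.0031769526977734 [[-0.1, -0.0], [0.1, 0.0], [-0.0, 0.0], [-0.0, -0.0]]
```

The held tray is at (.489, .264) and 0.5°, within 1 mm of the pile, so I lower and release it.

Converted, -8.35 cm / 75 = -0.1113, -8.2 cm / 75 = -0.1093.

Call:
{"fn": "servo_tool", "kwargs": {"moves": [[0,0,-0.04,0],[0,0,-0.0733,0],[0,0,-0.0933,0],[0,0,-0.104,0],[0,0,-0.1093,0],[0,0,-0.1113,0],[0,0,-0.1113,0],[0,0,-0.1113,0],[0,0,-0.1113,0],[0,0,-0.1113,0]]}}

```text
time: 21.47
ee_pos: [0.4895, 0.2637, 0.0336]
tcp_rot: [-179.3, 0.1, -179.4]
wrist_force: [-0.1, 0.8, -1.2]
opening: 0.0593
grasp_force: 44.0
```

Call:
{"fn": "servo_tool", "kwargs": {"moves": [[0,0,0,0],[0,0,0,0],[0,0,0,0],[0,0,0,0],[0,0,0,0],[0,0,0,0]], "claw": 0}}

```text
time: 21.97
ee_pos: [0.489, 0.2634, 0.0328]
tcp_rot: [-179.3, 0.0, -179.4]
wrist_force: [0.6, -0.4, 0.7]
opening: 0.0855
grasp_force: 0.0
```

Converted, -18 cm / 75 = -0.24, -16 cm / 75 = -0.2133.

Call:
{"fn": "servo_tool", "kwargs": {"moves": [[0,0,0.0267,0],[0,0,0.0667,0],[0,0,0.12,0],[0,0,0.1733,0],[-0.0533,0,0.2,0],[-0.1067,0,0.2,0],[-0.16,0,0.2,0],[-0.2133,0,0.2,0],[-0.24,0,0.2,0],[-0.24,0,0.2,0],[-0.24,0,0.2,0],[-0.24,0,0.2,0]]}}

```text
time: 22.97
ee_pos: [0.3095, 0.2636, 0.183]
tcp_rot: [-179.3, 0.1, -179.4]
wrist_force: [0.3, -0.3, 1.2]
opening: 0.0852
grasp_force: 0.0
```

```bash
python3 - <<'E'
from h import *
im=camera("top"); s=camera("scene")
cv2.imwrite("pics/top8.png",im[:,:,::-1])
a=cv2.resize(im[120:280,150:330,::-1],(400,356),interpolation=cv2.INTER_CUBIC);b=cv2.resize(s[160:340,300:500,::-1],(396,356),interpolation=cv2.INTER_CUBIC)
cv2.imwrite("pics/c8.png",np.hstack([a,b]))
for r in rolls(im,"top",.049): print(*r)
E
```

```text
[252.8 225.3] 70.0 [0.4406 0.1336]
[311.  225.3] 161.0 [ 0.4419 -0.0009]
[308.3 205.7] 157.5 [0.4874 0.006 ]
[305.1 184.1] 150.5 [0.538  0.0141]
[303.6 164.9] 150.5 [0.5836 0.0183]
[300.5 145.6] 144.5 [0.6296 0.0262]
[626.6   8.8] 459.0 [ 0.9817 -0.7705]
[598.6  10.8] 489.5 [ 0.9756 -0.7011]
```

View pics/c8.png

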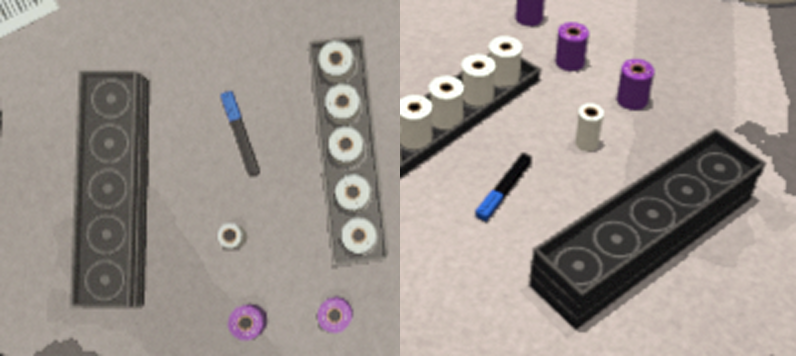

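The tray sits squarely on the pile, all five rolls stand in tray_a, and the thin rolls have not moved. I am handing in.

```bash
python3 -c "
from workcell import *
print(job_done())"
```

```text
the job is handed in; nothing more can be done
None
```

The job is handed in: tray_a has an upright roll on each of its five seats, each within about 3 mm of its seat centre by the camera, and the emptied tray_b sits squarely on the pile, about 23 s of the 96 s used.

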